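# Shut the laundromat's supplies box and turn its sign

## Task

The self-service supplies box is closing for the day: lift the knee of its folding lid stay past centre to unlock it, then lower the lid gently until it is fully shut. Then turn the two-sided sign half a turn on its stem, so that the face with the diagonal bar shows to the customers' side where the ring showed, and leave it square over its foot. Leave everything else on the table where it is.

Things in the scene. Friction and masses are not known exactly. Their poses are not given: they have to be found in the camera images.
- supply_box: White steel supplies box, fixed, open on top: 160 mm (its x) by 200 mm (its y) by 100 mm high, origin at the centre of its underside. The grey flat lid (160 x 200 x 10 mm, 0.25 kg) is hinged along the rim of its +y side; a folding stay is on the outside of its -x side, nearest the robot.
- lid_hinge (a point): Middle of the lid's hinge line, on the box's +y rim, 100 mm above the table; fixed to the box, axes as the box's. The hinge line runs along its x axis.
- lid (a joint): Lid angle in rad: 0 = propped open, 80 degrees up from shut, leaning 10 degrees from upright over the box; 1.396 = fully shut on the rim. Its hinge is stiff (0.3 N m): with the stay unlocked it stays where it is left and must be pushed down all the way, about 2 N near its free edge. With the stay locked it cannot be shut.
- lid_edge (a point): Middle of the lid's free edge, on its outer face (the face up when shut), 200 mm from the hinge line; its -y axis runs from hinge to free edge, its z axis points out of the outer face, which lies 10 mm off the plane through the hinge line.
- knee (a joint): Bend of the stay's knee in rad: 0 = locked on its stop, 6 mm beyond straight; 0.15 = straight (dead centre); larger = unlocked, folding; about 2.9 with the lid shut. To unlock, move the knee away from the hinge and up (box's -y, 36 degrees above level) by 25 to 32 mm, 5 to 10 N; the lid then sinks a few degrees and both hold where left.
- knee_bar (a point): Grip point on the knee's bar: level round steel bar, 18 mm in diameter, reaching 80 mm out from the knee along the box's -x. The point is on its axis, 66 mm outside the box's -x side, 23 mm from its free end; locked, it is 131 mm above the table and 59 mm from the hinge line towards the box's -y. Pinch it from above or push it.
- stay_foot (a point): Lower pivot of the folding stay, fixed on the box's -x side, 110 mm from the hinge line and 30 mm below the rim. The stay is two flat steel links, each 79 mm between pivots, lying 3 to 16 mm outside the box; the upper one is pivoted to the lid's side edge 100 mm from the hinge line.
- sign_stand: Fixed stand of the two-sided sign: dark steel foot 80 mm (its x) by 170 mm (its y) by 12 mm with an upright stem; origin at the centre of its underside; its x axis is level and points away from the robot, to the customers' side.
- sign (a joint): Turn of the sign panel on its upright stem in rad, counter-clockwise from above: 0 = square over the foot, ring face towards the stand's +x; 3.14 or -3.14 = half a turn, diagonal-bar face towards +x. It turns either way, to stops at +-4.2, against light friction (0.06 N m), and stays where it is left.
- sign_top (a point): Centre of the sign panel's top edge, on the swivel axis, 190 mm above the table; axes turn with the panel: y along its width, x out of the ring face. White panel 160 mm wide, 110 mm high, 10 mm thick, lower edge 80 mm up; a black ring on one face, a black diagonal bar on the other, under 4 mm proud; the top 35 mm is plain.
- detergent: Bystander, loose, to be left alone: tall white detergent bottle, 90 mm across, 235 mm high.
- jar: Bystander, loose, to be left alone: small clear jar, 52 mm across, 65 mm high.
- mug: Bystander, loose, to be left alone: white mug, 76 mm across, 90 mm high.
- brush: Bystander, loose, to be left alone: hand brush lying flat.
- spray: Bystander, loose, to be left alone: white bottle, 64 mm across, 190 mm high.
- carton: Bystander, loose, to be left alone: cardboard carton, 70 x 120 x 150 mm high.
- dish: Bystander, loose, to be left alone: low white dish, 90 mm across, 35 mm high.
Mind the look-alikes: they are no part of the job. Leave any blue or turquoise look-alike of the sign_stand alone.

How it is judged (in metres and radians):
On the way, in this order (a step that is already met when the one before it is completed fails the run):
1. the stay's knee is moved past dead centre (knee bend over 0.3) with the lid still up (lid angle under 0.6) (value of joint knee above 0.3 rad and value of joint lid below 0.6 rad), for 0.1 s.
2. the lid is shut (within 0.06 rad) (value of joint lid above 1.3363 rad), for 0.2 s.
3. the sign has been turned half a turn, square within 0.18 rad ((value of joint sign between 2.96159 and 3.32159 rad or value of joint sign between -3.32159 and -2.96159 rad)), for 0.2 s.
At the end, for the whole second after the job is handed in: The lid is shut to within 0.06 rad (3.4 degrees), and the sign stands still, half a turn from square-with-ring-to-the-customers, square over its foot within 0.18 rad (10 degrees) (value of joint lid above 1.3363 rad and (value of joint sign between 2.96159 and 3.32159 rad or value of joint sign between -3.32159 and -2.96159 rad) and velocity of joint sign between -0.05 and 0.05 rad/s); the robot touches nothing.
It fails at once if the lid slams: it closes faster than 3 rad/s (velocity of joint lid above 3 rad/s).
It fails at once if a bystander is moved more than 30 mm or tipped (distance of any of detergent, jar, mug, brush, spray, carton, dish from where it was at the start of the episode above 0.03 m or angle between any of detergent, jar, mug, brush, spray, carton, dish's own z axis and vertical above 0.35 rad).
It also fails if it takes over 72 s, if anything falls off the work surface, if the arm or the gripper's body presses on something with over 40 N, if the wrist force passes 120 N, or if a joint passes its speed limit or range.

## Robot

A 6-joint arm with a two-finger parallel gripper is mounted at the origin on the work surface. World frame = base frame: x ahead of the robot, y to its left, z up, the work surface at z = 0. Lengths are in mm, angles in rad, forces in N, time in s.
With the tool pointing down it reaches from about 300 to 750 mm from the base axis. Payload 8.5 kg.
Tool frame: the origin (TCP) lies midway between the tips of the shut fingers; the grasp point (between the pads) lies 19 mm behind it; z points along the fingers, y is the line along which they close (so a half turn about z gives the same grasp; the last joint's range is limited). The gripper opens to 85 mm and grips with 20 to 120 N. Pads are 22 mm wide; open, the fingers measure 114 mm over their backs; the gripper's body (76 mm by 85 mm) begins 54 mm behind the grasp point. The pads swing forward as they close: fully open they stand 13 mm farther back than shut.
Start: joints at [-1.372, 0.381, 1.297, -0, 1.464, -0.215], TCP at [221.143, -503.563, 210.822] pointing down, gripper open.
Joint ranges: [-3.11, 3.11], [-0.89, 2.33], [0.22, 2.48], [-1.42, 4.56], [0.17, 2.85], [-2.88, 2.88]. Speed limits (rad/s): [2.39, 2.39, 3.14, 3.14, 3.14, 3.14].

## Interface

Orientations are given as a rotation vector (axis times angle).
In Python, from rig import bot, vision gives the robot as it stands.
- The arm moves only by the tool play_rows, never from a script. Its argument "commands" is a list that holds one entry, the list of rows, each a list of 7 numbers: the opening, from -1 (shut) to 1 (fully open), then the shift along the tool's x, y, z scaled (see below), then the turn, a rotation vector about the tool's x, y, z scaled (see below). In form: [[[jaw, dx, dy, dz, rx, ry, rz], ...]]. A call has 1 to 10 rows; each row shifts and turns the commanded pose from where the row before left it, along the tool's axes as they then stand; what a row does not reach is not made up. The controller multiplies each number of a shift by 0.25 m and each number of a turn by pi/2 rad. A row lasts 1/10 s, in which the tool goes at most 50 mm and 8.59 degrees, less where a joint would pass 70% of its speed; a pose out of reach is approached as far as the arm can. A call with a number of a shift or a turn outside -1 to 1 is refused whole. A call with a gripper value outside its range is refused whole. The fingers move at their own pace and stop on an object; "newtons" is the grip in N (left out, the last holds). Time passes only in rows, so rows that do not move let the fingers close. It gives the time, the measured TCP pose, the force, the opening and the grip force at its end, in the units of the state.
- bot.observe(): the state, without advancing time (a new reading comes with each control period).
- vision.get_image(name): name is "scene" or "top"; returns a dict with "img" (420x560x3 uint8, blue, green, red), "depth" (420x560 float32, mm along the optical axis (not along the pixel's ray), 0 where there is no reading), "fx", "fy", "cx", "cy" (pixels), "rvec" (rotation vector, rad) and "tvec" (3), from world to camera coordinates, as OpenCV has them. Camera axes: x right, y down, z forward; pixel columns grow to the right and rows downward; lengths in mm; the calibration is good to about 2 mm. A picture is of the moment at which its call begins.
- bot.hand_in(): hands the job in; it is judged then, once.
The state is a dict: "time": time; "joint_pos": joint angles; "dq": joint speeds; "effort": joint torques, N m; "eef_pos": TCP position; "orientation": TCP orientation; "contact_force": force on the tool from outside, world axes, zero at the start; "moment": the same for the moment, N m; "gripper_width": finger opening in mm; "gripper_force": force on a finger pad.
Only numpy, scipy, OpenCV 4.12 (cv2) and the standard library are available. Lean on these libraries where they do the work, as an engineer would, in place of code of your own. Each camera call takes 0.05 s, during which the arm holds its last target. There are 200 camera calls.

## Working session

There is one attempt and no reset: what is moved stays moved. The work goes in short steps, Python scripts to look and compute and a tool call to move; the robot and the scene stay as the last step left them, time stands still between calls to the robot, and variables do not carry over. Pictures are saved under pics/ and viewed, at most 10 in all, crops included, and the job is handed in when it is done.

Besides the shell and the picture viewer there is one more tool, called after "Request:" as a command line: name --argument value ..., lists and objects as JSON in quotes. play_rows: Moves the arm, as the interface text tells. Shifts and turns lie within -1 to 1; 1 stands for 0.25 m of shift or pi/2 rad of turn. Its arguments: {"type":"object","properties":{"commands":{"type":"array","items":{"type":"array","items":{"type":"array","items":{"type":"number"}}}},"newtons":{"type":"number"}},"required":["commands"]}

```bash
ls; mkdir -p pics
cat > h.py <<'E'
import numpy as np,cv2
from rig import bot,vision
def pts(d):
    v,u=np.mgrid[0:420,0:560];z=d['depth'].astype(float)
    c=np.stack([(u-d['cx'])/d['fx']*z,(v-d['cy'])/d['fy']*z,z],-1)
    R=cv2.Rodrigues(np.array(d['rvec'],float))[0]
    w=(c-np.array(d['tvec'],float).ravel())@R
    w[z==0]=np.nan
    return w
E
python3 - <<'E'
from h import *
for n in('scene','top'):
    d=vision.get_image(n);cv2.imwrite(f'pics/{n}0.png',d['img']);np.savez(f'{n}0.npz',w=pts(d),img=d['img'])
    print(n,d['fx'],d['rvec'],d['tvec'])
print(bot.observe())
E
```

```text
pics
scene 436.14681157456346 [ 1.03265883  2.27133708 -1.13264558] [ 322.16999115  -92.55091294 1562.98487395]
top 464.9139941982099 [ 2.1529401  -2.20833197  0.08950096] [  29.13315036  582.71137531 1619.78191218]
{'time': 0.1, 'joint_pos': array([-1.37232305e+00,  3.81179902e-01,  1.29814600e+00,  5.90488093e-06,
        1.46359529e+00, -2.15315955e-01]), 'dq': array([ 0.0003752 , -0.00262566, -0.00216713,  0.00168365,  0.0003877 ,
       -0.00144311]), 'effort': array([ 3.67454209e-03, -4.49221659e+01, -2.31658423e+01, -1.86843890e-04,
        3.61775841e-03, -8.72742945e-07]), 'eef_pos': array([ 221.08064594, -503.30936576,  210.25914007]), 'orientation': array([-3.07329372e+00, -6.45077564e-01, -2.67837137e-05]), 'contact_force': array([-0.18781375, -0.23394479, -0.24921794]), 'moment': array([0.06579546, 0.02565291, 0.06038128]), 'gripper_force': 0.0, 'gripper_width': 85.33022253155013}
```

View pics/scene0.png

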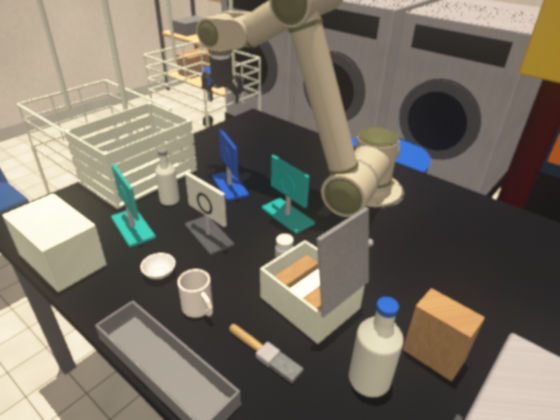

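View pics/top0.png

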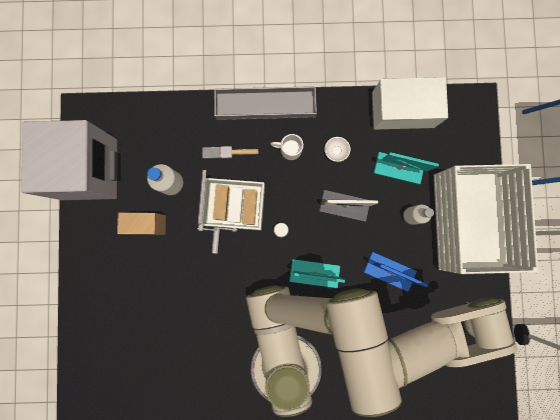

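The top view shows the box at about (232,205) with its lid on the left side (+y) and the knee bar at (215,240). The dark-footed sign is at (348,205), with the jar at (281,230) and the spray at (418,213). Next I'll measure from the depth.

Run:
```python
from h import *
def rect(p):
    r=cv2.minAreaRect(p[:,:2].astype(np.float32));return np.round(r[0],1),np.round(r[1],1),round(r[2],1),len(p)
for n in('top','scene'):
    f=np.load(n+'0.npz');w=f['w'];img=f['img'].astype(int)
    x,y,z=w[...,0],w[...,1],w[...,2]
    def sel(*b):
        return w[(x>b[0])&(x<b[1])&(y>b[2])&(y<b[3])&(z>b[4])&(z<b[5])]
    if n=='top':
        # find locations at pixels
        for (u,v) in [(232,205),(215,240),(203,205),(348,205),(281,230),(418,213),(328,212),(400,262),(316,272),(165,180),(230,152),(291,147)]:
            print((u,v),np.round(w[v,u]))
# refine by regions printed later
```

```text
(232, 205) [572. 170.  69.]
(215, 240) [453. 220. 145.]
(203, 205) [557. 234. 293.]
(348, 205) [ 558. -220.  121.]
(281, 230) [482.   4.  65.]
(418, 213) [ 525. -447.  135.]
(328, 212) [nan nan nan]
(400, 262) [ 359. -416.   -2.]
(316, 272) [ 336. -112.   62.]
(165, 180) [650. 375. 172.]
(230, 152) [766. 179.  14.]
(291, 147) [782. -41.  -1.]
```

Run:
```python
from h import *
def rect(p):
    r=cv2.minAreaRect(p[:,:2].astype(np.float32));return np.round(r[0],1),np.round(r[1],1),round(r[2],1),len(p)
for n in('top','scene'):
    f=np.load(n+'0.npz');w=f['w']
    x,y,z=w[...,0],w[...,1],w[...,2]
    def sel(*b):
        return w[(x>b[0])&(x<b[1])&(y>b[2])&(y<b[3])&(z>b[4])&(z<b[5])]
    print(n)
    for nm,b in dict(rim=(440,700,40,300,93,107),lid=(440,700,150,320,150,330),lidtop=(440,700,150,320,275,330),bar=(380,488,150,300,120,160),
        panel=(480,640,-330,-90,150,186),paneltop=(480,640,-330,-90,180,200),foot=(480,640,-340,-90,6,18),jar=(440,520,-30,60,30,80),spray=(480,600,-520,-390,60,200)).items():
        p=sel(*b)
        if len(p)>4: print(nm,rect(p),'med',np.round(np.median(p,0)),'min',np.round(p.min(0)),'max',np.round(p.max(0)))
    p=sel(380,480,150,300,120,160)
    if len(p)>5:
        o=np.argsort(p[:,0]);p=p[o]
        for k in np.array_split(p,5): print('  bar',np.round(k.mean(0),1), np.round(k.min(0)),np.round(k.max(0)))
    p=sel(480,640,-330,-90,150,200);
    if len(p)>5:
        l=cv2.fitLine(p[:,:2].astype(np.float32),cv2.DIST_HUBER,0,.01,.01).ravel();print('panel line',l)
```

```text
top
rim (array([571. , 165.4]), array([198.8, 168.8]), 84.2, 307) med [580. 159. 100.] min [486.  61.  93.] max [664. 269. 107.]
lid (array([572.5, 247.6]), array([175.7,  54. ]), 1.5, 249) med [559. 238. 296.] min [485. 218. 153.] max [661. 273. 307.]
lidtop (array([582.3, 235.9]), array([ 10.3, 158.2]), 84.1, 184) med [583. 236. 298.] min [504. 223. 288.] max [661. 247. 307.]
bar (array([448.8, 219.7]), array([18.3, 75.5]), 83.7, 129) med [450. 219. 138.] min [411. 208. 128.] max [486. 232. 159.]
panel (array([ 563.8, -221.2]), array([152.4,  10.8]), 88.9, 66) med [ 561. -217.  174.] min [ 557. -297.  150.] max [ 570. -145.  186.]
paneltop (array([ 564.1, -224.3]), array([155.9,  10.1]), 88.4, 169) med [ 565. -234.  190.] min [ 557. -302.  180.] max [ 571. -146.  198.]
foot (array([ 560.3, -213.3]), array([245.5, 158.2]), 89.5, 856) med [ 555. -218.   11.] min [ 481. -337.    6.] max [640. -90.  18.]
jar (array([484. ,   3.7]), array([46.9, 46.8]), 43.4, 165) med [485.   4.  65.] min [461. -21.  31.] max [507.  28.  76.]
spray (array([ 523., -460.]), array([62.9, 54.4]), 7.5, 387) 
[... 873 characters left out ...]
8, 162.5]), 0.9, 414) med [ 570. -214.  168.] min [ 561. -305.  150.] max [ 576. -142.  186.]
paneltop (array([ 565.7, -225. ]), array([162.3,  11.9]), 87.9, 225) med [ 568. -217.  189.] min [ 558. -306.  180.] max [ 574. -144.  194.]
foot (array([ 563.5, -224.6]), array([134.6, 233.1]), 4.5, 912) med [ 573. -206.   13.] min [ 494. -335.    6.] max [ 640. -103.   18.]
jar (array([485.7,   6.3]), array([46.7, 49.2]), 48.2, 289) med [495.  11.  64.] min [461. -18.  30.] max [511.  30.  71.]
spray (array([ 528., -454.]), array([49.4, 63.6]), 74.6, 644) med [ 534. -449.  119.] min [ 497. -482.   60.] max [ 559. -429.  194.]
panel line [ 3.6538765e-02  9.9933225e-01  5.6932642e+02 -2.1939902e+02]
```

Run:
```python
import cv2
a=cv2.imread('pics/scene0.png')[200:350,230:400];b=cv2.imread('pics/top0.png')[160:265,185:290]
cv2.imwrite('pics/c1.png',cv2.resize(a,None,fx=4,fy=4,interpolation=2));cv2.imwrite('pics/c2.png',cv2.resize(b,None,fx=5,fy=5,interpolation=2))
```

```text
(no output)
```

View pics/c2.png

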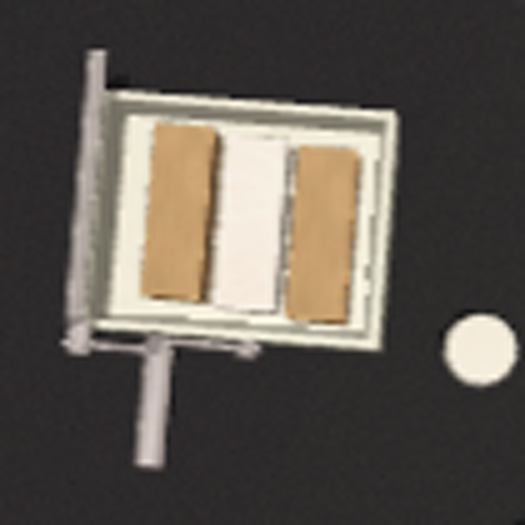

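The crop confirms the geometry: the hinge side is on the left, the bar points at the robot, and the jar is clear of the bar's sweep. Next I'll measure the sign foot's yaw and work out the moves.

```bash
cat >> h.py <<'E'
from scipy.spatial.transform import Rotation as Rn
def to(p,yaw_deg):
    """print shift/turn (scaled, tool axes) from measured pose to tool-down pose with tool-x yaw"""
    s=bot.observe();R=Rn.from_rotvec(s['orientation'])
    a=np.radians(yaw_deg);T=Rn.from_matrix(np.array([[np.cos(a),np.sin(a),0],[np.sin(a),-np.cos(a),0],[0,0,-1]]))
    print('pos',np.round(s['eef_pos'],1),'shift',np.round(R.inv().apply(np.array(p)-s['eef_pos'])/250,3),'turn',np.round((R.inv()*T).as_rotvec()/(np.pi/2),3),'j6',round(s['joint_pos'][5],3),'t',s['time'],'F',np.round(s['contact_force'],1))
E
python3 - <<'E'
from h import *
f=np.load('top0.npz');w=f['w'];img=f['img'].astype(int)
m=(img.min(2)>62)&(img.max(2)<170)&(np.ptp(img,axis=2)<22)
m[:185]=0;m[230:]=0;m[:,:310]=0;m[:,390:]=0
d=np.load('top0.npz')
n,l,s,c=cv2.connectedComponentsWithStats(m.astype(np.uint8))
for i in range(1,n):
    if s[i,4]>60: print(i,s[i],c[i])
i=1+np.argmax(s[1:,4])
v,u=np.nonzero(l==i)
g=w[v,u];g=g[(g[:,2]>2)&(g[:,2]<22)]
r=cv2.minAreaRect(g[:,:2].astype(np.float32));print(r,len(g),np.median(g[:,2]))
print(cv2.boxPoints(r))
b=f['img'][160:245,300:400];cv2.imwrite('pics/c3.png',cv2.resize(b,None,fx=6,fy=6,interpolation=2))
to([428,221,230],-5.6)
E
```

```text
1 [319 190  57  32 914] [344.04704595 205.92450766]
((563.707763671875, -230.421142578125), (182.2012176513672, 80.18014526367188), 75.89937591552734) 789 12.339246218778335
[[ 502.6312  -309.00986]
 [ 580.39545 -328.5438 ]
 [ 624.7843  -151.83243]
 [ 547.0201  -132.2985 ]]
pos [ 221.1 -503.3  210.3] shift [ 1.923 -2.32  -0.075] turn [-0.001  0.     0.326] j6 -0.215 t 0.1 F [-0.2 -0.2 -0.2]
```

View pics/c3.png

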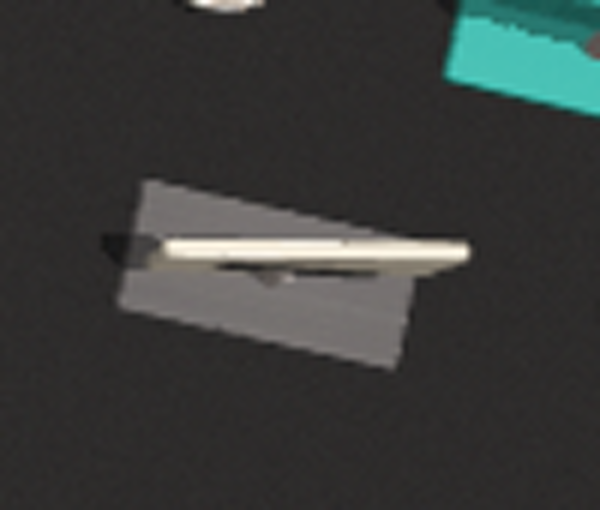

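The foot's yaw is about -14° and the panel's about -2°, so the sign needs about +168° counter-clockwise. First I'll move towards the bar.

Request:
play_rows --commands '[[[0, 0.05, -0.05, -0.1, 0, 0, 0], [0, 0.12, -0.14, -0.1, 0, 0, 0], [0, 0.12, -0.145, 0, 0, 0, 0], [0, 0.12, -0.145, 0, 0, 0, 0], [0, 0.12, -0.145, 0, 0, 0, 0], [0, 0.12, -0.145, 0, 0, 0, 0], [0, 0.12, -0.145, 0, 0, 0, 0], [0, 0.12, -0.145, 0, 0, 0, 0], [0, 0.12, -0.145, 0, 0, 0, 0], [0, 0.12, -0.145, 0, 0, 0, 0]]]' --newtons 25

```text
time: 1.1
eef_pos: [343.4, -81.1, 259.6]
orientation: [3.075, 0.644, 0.0]
contact_force: [1.9, -0.5, -0.0]
gripper_width: 42.5
gripper_force: 0.0
```

Request:
play_rows --commands '[[[0, 0.12, -0.145, 0, 0, 0, 0], [0, 0.12, -0.145, 0, 0, 0, 0], [0, 0.12, -0.145, 0, 0, 0, 0], [0, 0.12, -0.145, 0, 0, 0, 0], [0, 0, 0, 0, 0, 0, 0.08], [0, 0, 0, 0, 0, 0, 0.08], [0, 0, 0, 0, 0, 0, 0.08], [0, 0, 0, 0, 0, 0, 0.08], [0, 0, 0, 0, 0, 0, 0], [0, 0, 0, 0, 0, 0, 0]]]'

```text
time: 2.1
eef_pos: [394.9, 98.0, 259.5]
orientation: [-3.139, 0.134, 0.001]
contact_force: [-0.4, -0.2, -0.8]
gripper_width: 42.6
gripper_force: 0.0
```

Run:
```python
from h import *
to([428,221,200],-5.6)
```

```text
pos [394.9  98.  259.5] shift [ 0.09  -0.501  0.238] turn [-0.     0.     0.008] j6 1.607 t 2.1 F [-0.4 -0.2 -0.8]
```

Request:
play_rows --commands '[[[0, 0.03, -0.17, 0, 0, 0, 0.008], [0, 0.03, -0.17, 0, 0, 0, 0], [0, 0.03, -0.161, 0, 0, 0, 0], [0, 0, 0, 0.15, 0, 0, 0], [0, 0, 0, 0.1, 0, 0, 0], [0, 0, 0, 0, 0, 0, 0]]]'

```text
time: 2.7
eef_pos: [428.0, 220.3, 194.4]
orientation: [3.136, -0.155, -0.01]
contact_force: [0.1, 0.4, 0.6]
gripper_width: 42.8
gripper_force: 0.0
```

Run:
```python
from h import *
to([428,221,112],-5.6)
d=vision.get_image('scene');cv2.imwrite('pics/s1.png',cv2.resize(d['img'][170:350,220:440],None,fx=3.3,fy=3.3))
```

```text
pos [428.  220.3 194.4] shift [ 0.002 -0.004  0.329] turn [ 0.001  0.004 -0.001] j6 1.898 t 2.7 F [0.1 0.4 0.6]
```

View pics/s1.png

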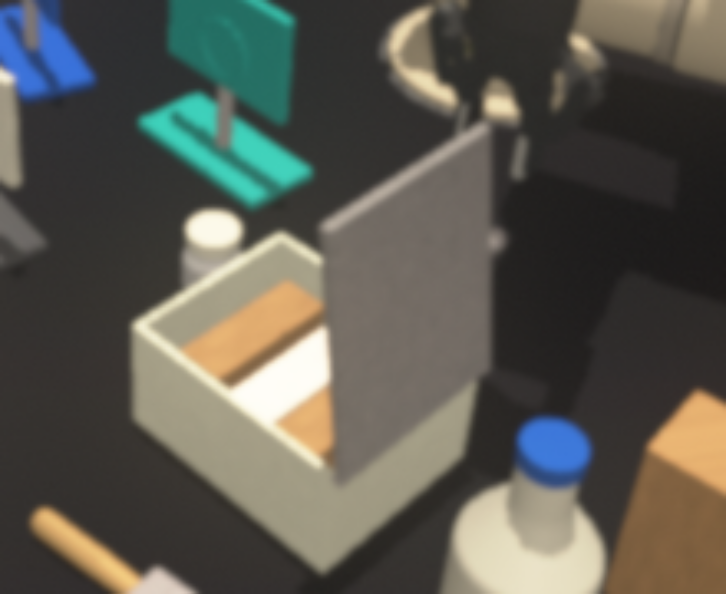

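The open fingers, at crop position (460–520,150), straddle the bar end at (497,240). I'll descend and pinch.

Request:
play_rows --commands '[[[0, 0, 0, 0.11, 0, 0, 0], [0, 0, 0, 0.11, 0, 0, 0], [0, 0, 0, 0.1, 0, 0, 0], [0, 0, 0, 0, 0, 0, 0], [-1, 0, 0, 0, 0, 0, 0], [-1, 0, 0, 0, 0, 0, 0], [-1, 0, 0, 0, 0, 0, 0], [-1, 0, 0, 0, 0, 0, 0], [-1, 0, 0, 0, 0, 0, 0]]]' --newtons 30

```text
time: 3.65
eef_pos: [430.9, 221.2, 119.1]
orientation: [-3.135, 0.159, -0.007]
contact_force: [0.9, 3.6, 7.9]
gripper_width: 0.3
gripper_force: 4.1
```

Run:
```python
from h import *
to([428,221,112],-5.6)
d=vision.get_image('top');w=pts(d)
a=cv2.resize(d['img'][160:300,170:310],None,fx=4,fy=4,interpolation=2)
d2=vision.get_image('scene');b=cv2.resize(d2['img'][190:310,300:420],(560,560),interpolation=2)
cv2.imwrite('pics/s2.png',cv2.resize(np.hstack([a,b]),(800,400)))
```

```text
pos [430.9 221.2 119.1] shift [-0.011  0.002  0.028] turn [-0.002 -0.003 -0.002] j6 1.9 t 3.65 F [0.9 3.6 7.9]
```

View pics/s2.png

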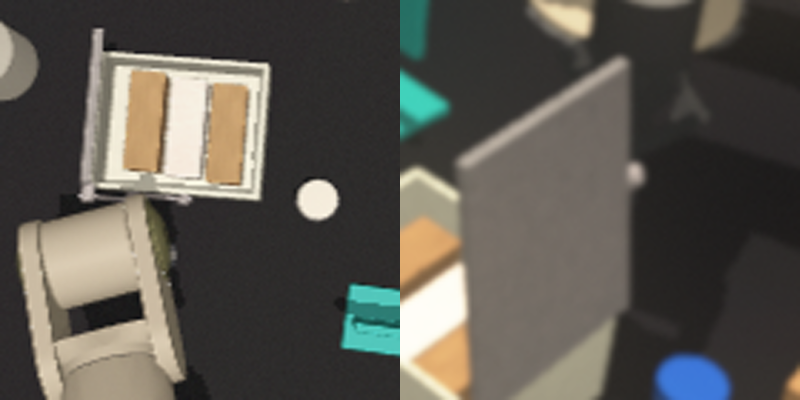

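Run:
```python
from h import *
s=bot.observe();print({k:np.round(s[k],2) for k in('time','eef_pos','contact_force','moment','gripper_width','gripper_force')})
d=vision.get_image('scene');w=pts(d)
K=np.array([[d['fx'],0,d['cx']],[0,d['fy'],d['cy']],[0,0,1]])
P=np.array([[431,221,119],[411,223,131],[434,221,131],[431,221,192]],float)
print(cv2.projectPoints(P,np.array(d['rvec']),np.array(d['tvec']),K,None)[0].reshape(-1,2).round())
for u,v in[(387,216),(387,222),(384,225),(391,225),(371,242)]:print(u,v,w[v,u].round())
m=(w[...,0]>380)&(w[...,0]<485)&(w[...,1]>150)&(w[...,1]<300)&(w[...,2]>90)&(w[...,2]<200)
p=w[m];print(len(p));vv,uu=np.nonzero(m)
for a,b,c in sorted(zip(p[:,2].round().tolist(),p.round().tolist(),zip(uu.tolist(),vv.tolist())))[::max(1,len(p)//25)]:print(b,c)
cv2.imwrite('pics/s3.png',cv2.resize(d['img'][190:260,350:420],(600,600),interpolation=2))
```

```text
{'time': np.float64(3.75), 'eef_pos': array([430.83, 221.23, 119.03]), 'contact_force': array([0.47, 3.54, 8.09]), 'moment': array([ 0.63, -0.06,  0.02]), 'gripper_width': np.float64(0.24), 'gripper_force': np.float64(4.06)}
[[363. 249.]
 [368. 242.]
 [363. 246.]
 [367. 226.]]
387 216 [111. 135.   4.]
387 222 [440. 272. 236.]
384 225 [447. 270. 231.]
391 225 [436. 282. 231.]
371 242 [492. 266. 205.]
77
[417.0, 232.0, 129.0] (370, 245)
[430.0, 234.0, 161.0] (370, 238)
[435.0, 233.0, 167.0] (369, 237)
[432.0, 234.0, 169.0] (370, 236)
[430.0, 235.0, 174.0] (371, 234)
[438.0, 233.0, 178.0] (369, 234)
[437.0, 234.0, 185.0] (370, 232)
[445.0, 247.0, 187.0] (373, 235)
[446.0, 244.0, 189.0] (372, 234)
[439.0, 237.0, 191.0] (371, 231)
[442.0, 242.0, 192.0] (372, 232)
[439.0, 237.0, 193.0] (371, 230)
[446.0, 246.0, 193.0] (373, 233)
[428.0, 233.0, 194.0] (372, 227)
[444.0, 234.0, 194.0] (369, 230)
[423.0, 235.0, 195.0] (374, 226)
[434.0, 239.0, 195.0] (373, 229)
[440.0, 234.0, 195.0] (370, 229)
[419.0, 235.0, 196.0] (375, 225)
[427.0, 237.0, 196.0] (374, 227)
[437.0, 238.0, 196.0] (372, 229)
[444.0, 253.0, 196.0] (376, 233)
[440.0, 234.0, 198.0] (370, 228)
[445.0, 251.0, 198.0] (375, 232)
[437.0, 243.0, 199.0] (374, 229)
[442.0, 251.0, 200.0] (376, 231)
```

View pics/s3.png

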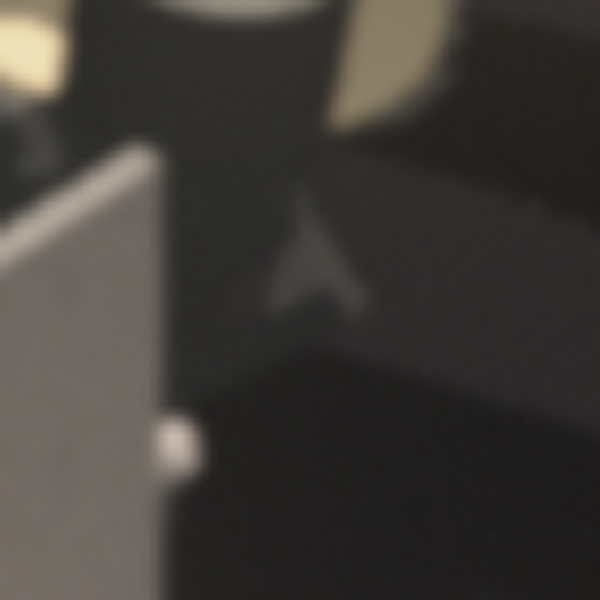

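Request:
play_rows --commands '[[[0, 0, 0, 0, 0, 0, 0], [0, 0, 0, 0, 0, 0, 0], [0, 0, 0, 0, 0, 0, 0], [0, 0, 0, 0, 0, 0, 0]]]'

```text
time: 4.2
eef_pos: [429.5, 220.5, 117.2]
orientation: [-3.138, 0.159, 0.0]
contact_force: [-0.1, -1.0, 0.1]
gripper_width: 42.8
gripper_force: 0.0
```

Run:
```python
from h import *
to([428,221,112],-5.6)
d=vision.get_image('scene');w=pts(d)
m=(w[...,0]>380)&(w[...,0]<485)&(w[...,1]>150)&(w[...,1]<300)&(w[...,2]>90)&(w[...,2]<300)
cv2.imwrite('s4.png',d['img']);np.save('s4.npy',w)
p=w[m&(w[...,2]<150)];print(p.round())
d=vision.get_image('top');w=pts(d)
m=(w[...,0]>380)&(w[...,0]<500)&(w[...,1]>100)&(w[...,1]<300)&(w[...,2]>90)&(w[...,2]<170)
p=w[m];print(len(p));print(p[:40].round())
```

```text
pos [429.5 220.5 117.2] shift [-0.006 -0.001  0.021] turn [-0.     0.    -0.002] j6 1.901 t 4.2 F [-0.1 -1.   0.1]
[[440. 242. 150.]
 [441. 240. 146.]
 [442. 243. 148.]
 [441. 246. 149.]
 [440. 248. 149.]
 [439. 250. 150.]
 [436. 251. 149.]
 [434. 253. 148.]
 [441. 244. 145.]
 [443. 247. 148.]
 [438. 247. 144.]
 [431. 247. 140.]
 [442. 247. 143.]]
79
[[500. 216.  98.]
 [500. 212. 102.]
 [500. 209. 100.]
 [500. 205.  98.]
 [499. 202.  98.]
 [499. 199.  97.]
 [499. 196.  96.]
 [499. 191. 106.]
 [499. 188. 103.]
 [499. 185. 103.]
 [499. 182.  99.]
 [499. 178. 103.]
 [499. 175. 103.]
 [499. 171. 102.]
 [498. 168. 104.]
 [498. 165. 100.]
 [499. 162.  95.]
 [498. 158.  99.]
 [498. 155.  99.]
 [498. 152.  95.]
 [496. 225. 127.]
 [496. 221. 135.]
 [496. 217. 137.]
 [495. 213. 142.]
 [495. 210. 143.]
 [495. 208. 134.]
 [495. 172.  95.]
 [495. 168. 101.]
 [495. 165. 102.]
 [495. 162.  96.]
 [495. 158.  99.]
 [495. 155.  99.]
 [495. 151. 104.]
 [495. 148.  99.]
 [495. 145. 104.]
 [494. 141. 106.]
 [494. 138. 101.]
 [495. 135.  93.]
 [494. 131. 100.]
 [494. 127. 111.]]
```

Run:
```python
from h import *
a=cv2.imread('s4.png')[190:260,340:420]
a=cv2.convertScaleAbs(a,alpha=2.2)
cv2.imwrite('pics/s5.png',cv2.resize(a,(800,600),interpolation=2))
```

```text
(no output)
```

View pics/s5.png

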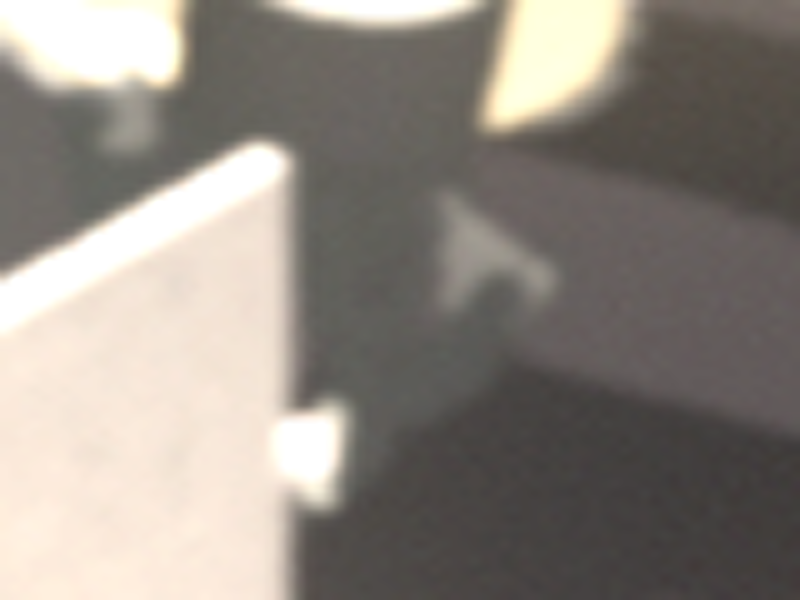

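The fingers straddle the bar but shut without holding it, so I'll go lower and pinch again.

Request:
play_rows --commands '[[[0, 0, 0, 0.04, 0, 0, 0], [0, 0, 0, 0.035, 0, 0, 0], [0, 0, 0, 0, 0, 0, 0], [-0.2, 0, 0, 0, 0, 0, 0], [-0.4, 0, 0, 0, 0, 0, 0], [-0.5, 0, 0, 0, 0, 0, 0], [-0.5, 0, 0, 0, 0, 0, 0]]]' --newtons 25

```text
time: 5.0
eef_pos: [429.9, 220.9, 98.9]
orientation: [-3.136, 0.159, -0.002]
contact_force: [-0.8, 4.6, 1.5]
gripper_width: 21.0
gripper_force: 2.0
```

Request:
play_rows --commands '[[[-0.8, 0, 0, 0, 0, 0, 0], [-0.8, 0, 0, 0, 0, 0, 0], [-0.8, 0, 0, 0, 0, 0, 0]]]'

```text
time: 5.3
eef_pos: [430.0, 221.1, 99.1]
orientation: [-3.136, 0.159, -0.003]
contact_force: [-0.6, 5.3, 4.8]
gripper_width: 16.8
gripper_force: 25.0
```

It's held: 16.8 mm wide at 25 N. Now I'll pull the knee over centre.

Request:
play_rows --commands '[[[-0.8, 0, 0.02, -0.0145, 0, 0, 0], [-0.8, 0, 0.02, -0.0145, 0, 0, 0], [-0.8, 0, 0.02, -0.0145, 0, 0, 0], [-0.8, 0, 0.02, -0.0145, 0, 0, 0], [-0.8, 0, 0.02, -0.0145, 0, 0, 0], [-0.8, 0, 0, 0, 0, 0, 0], [-0.8, 0, 0, 0, 0, 0, 0]]]'

```text
time: 6.0
eef_pos: [427.2, 194.7, 116.2]
orientation: [3.136, -0.16, -0.0]
contact_force: [5.0, -4.2, -8.3]
gripper_width: 16.7
gripper_force: 25.8
```

Run:
```python
from h import *
to([428,221,112],-5.6)
for n in('scene','top'):
    d=vision.get_image(n);w=pts(d);x,y,z=w[...,0],w[...,1],w[...,2]
    p=w[(x>530)&(x<660)&(y>130)&(y<290)&(z>275)&(z<330)];print(n,len(p),np.median(p,0).round(1),p.max(0).round(),p.min(0).round())
```

```text
pos [427.2 194.7 116.2] shift [-0.007 -0.105  0.016] turn [ 0.001  0.    -0.003] j6 1.849 t 6.0 F [ 5.  -4.2 -8.3]
scene 558 [600.9 223.1 289. ] [660. 234. 298.] [530. 209. 275.]
top 176 [594.5 218.6 293.8] [657. 231. 302.] [530. 206. 275.]
```

The lid's top edge moved from y=236 to 219, so the stay is unlocked. I'll release and rise.

Request:
play_rows --commands '[[[-0.2, 0, 0, 0, 0, 0, 0], [0, 0, 0, 0, 0, 0, 0], [0, 0, 0, 0, 0, 0, 0], [0, 0, 0, -0.1, 0, 0, 0], [0, 0, 0, -0.19, 0, 0, 0], [0, 0, 0, -0.19, 0, 0, 0], [-1, 0, 0, -0.19, 0, 0, 0], [-1, 0, 0, -0.19, 0, 0, 0], [-1, 0, 0, -0.1, 0, 0, 0], [-1, 0, 0, 0, 0, 0, 0]]]'

```text
time: 7.1
eef_pos: [427.6, 195.8, 360.1]
orientation: [-3.136, 0.159, -0.011]
contact_force: [0.1, 0.2, -1.0]
gripper_width: 0.1
gripper_force: 0.0
```

Run:
```python
from h import *
to([560,310,350],-5.6)
for n in('scene','top'):
    d=vision.get_image(n);w=pts(d);x,y,z=w[...,0],w[...,1],w[...,2]
    for q in range(500,660,40):
        p=w[(x>q)&(x<q+40)&(y>130)&(y<290)&(z>270)&(z<330)]
        if len(p): print(n,q,len(p),np.median(p,0).round(1),p.max(0).round(),p.min(0).round())
    m=(x>380)&(x<485)&(y>130)&(y<300)&(z>100)&(z<200);p=w[m]
    if len(p): print('bar',len(p),p.mean(0).round(),p.max(0).round(),p.min(0).round())
```

```text
pos [427.6 195.8 360.1] shift [ 0.48  -0.508  0.045] turn [-0.001 -0.004 -0.002] j6 1.849 t 7.1 F [ 0.1  0.2 -1. ]
scene 500 156 [521.1 232.4 286.9] [540. 239. 299.] [501. 221. 270.]
scene 540 184 [560.5 228.3 286.5] [580. 236. 298.] [540. 216. 270.]
scene 580 201 [600.3 224.2 286.7] [620. 231. 298.] [580. 211. 270.]
scene 620 233 [642.8 220.1 286.8] [660. 227. 299.] [620. 208. 270.]
top 500 56 [521.1 225.6 292.7] [539. 235. 300.] [501. 220. 272.]
top 540 57 [559.4 221.8 293.5] [580. 232. 301.] [541. 215. 272.]
top 580 55 [600.1 217.9 293.2] [619. 228. 300.] [582. 210. 272.]
top 620 56 [639.4 212.8 294.1] [658. 224. 299.] [620. 206. 271.]
bar 27 [477. 185. 154.] [485. 194. 167.] [465. 179. 146.]
```

Request:
play_rows --commands '[[[-1, 0.135, -0.09, 0, 0, 0, 0], [-1, 0.135, -0.09, 0, 0, 0, 0], [-1, 0.135, -0.09, 0, 0, 0, 0], [-1, 0.135, -0.09, 0, 0, 0, 0], [-1, 0, 0, 0, 0, 0, 0], [-1, 0, 0, 0.13, 0, 0, 0], [-1, 0, 0, 0.13, 0, 0, 0], [-1, 0, 0, 0.13, 0, 0, 0], [-1, 0, 0, 0, 0, 0, 0], [-1, 0, 0, 0, 0, 0, 0]]]'

```text
time: 8.2
eef_pos: [570.1, 271.3, 259.5]
orientation: [3.137, -0.159, -0.001]
contact_force: [0.1, 0.8, -0.1]
gripper_width: -0.2
gripper_force: 0.0
```

Run:
```python
from h import *
to([570.5,272.5,262],-5.6)
s=bot.observe();p=s['eef_pos']
H=np.array([585.3,266]);by=np.array([.0976,.9952]);bx=np.array([.9952,-.0976])
print('u',-(p[:2]-H)@by,'lat',(p[:2]-H)@bx,'z',p[2])
pu=None
for k,th in enumerate(np.radians([75,68,61,54,47,40,33,26,19,12,5,-2])):
    u=165*np.cos(th)-10*np.sin(th)-13;z=100+165*np.sin(th)+10*np.cos(th)
    print(round(np.degrees(th)),round(u,1),round(z,1),'' if pu is None else (round((u-pu)/250,3),round((pz-z)/250,3)));pu,pz=u,z
```

```text
pos [570.1 271.3 259.5] shift [ 0.001 -0.005 -0.01 ] turn [ 0.     0.    -0.002] j6 1.929 t 8.2 F [ 0.1  0.8 -0.1]
u -3.7929773159665743 lat -15.636387090483336 z 259.54473612844885
75 20.0 262.0 
68 39.5 256.7 (np.float64(0.078), np.float64(0.021))
61 58.2 249.2 (np.float64(0.075), np.float64(0.03))
54 75.9 239.4 (np.float64(0.071), np.float64(0.039))
47 92.2 227.5 (np.float64(0.065), np.float64(0.047))
40 107.0 213.7 (np.float64(0.059), np.float64(0.055))
33 119.9 198.3 (np.float64(0.052), np.float64(0.062))
26 130.9 181.3 (np.float64(0.044), np.float64(0.068))
19 139.8 163.2 (np.float64(0.035), np.float64(0.073))
12 146.3 144.1 (np.float64(0.026), np.float64(0.076))
5 150.5 124.3 (np.float64(0.017), np.float64(0.079))
-2 152.2 104.2 (np.float64(0.007), np.float64(0.08))
```

Request:
play_rows --commands '[[[-1, 0, 0.048, 0, 0, 0, 0], [-1, 0, 0.048, 0, 0, 0, 0], [-1, 0, 0.039, 0.008, 0, 0, 0], [-1, 0, 0.039, 0.009, 0, 0, 0], [-1, 0, 0.038, 0.015, 0, 0, 0], [-1, 0, 0.037, 0.015, 0, 0, 0], [-1, 0, 0.036, 0.019, 0, 0, 0], [-1, 0, 0.035, 0.02, 0, 0, 0], [-1, 0, 0.033, 0.023, 0, 0, 0], [-1, 0, 0.032, 0.024, 0, 0, 0]]]'

```text
time: 9.2
eef_pos: [560.6, 175.0, 225.2]
orientation: [3.137, -0.159, -0.001]
contact_force: [0.0, 0.2, 1.6]
gripper_width: 0.1
gripper_force: 0.7
```

```bash
cat > l.py <<'E'
from h import *
s=bot.observe();p=s['eef_pos']
H=np.array([585.3,266]);by=np.array([.0976,.9952]);bx=np.array([.9952,-.0976])
print('u',-(p[:2]-H)@by,'lat',(p[:2]-H)@bx,'z',p[2],'F',s['contact_force'].round(1))
d=vision.get_image('scene');w=pts(d).reshape(-1,3);w=w[~np.isnan(w[:,0])]
l=(w[:,:2]-H)@bx;u=-(w[:,:2]-H)@by
k=(l>25)&(l<75)&(w[:,2]>104)&(u>-25)&(u<260)&(w[:,2]<330)
q=np.stack([u[k],w[k,2]],1).astype(np.float32);r=np.hypot(q[:,0],q[:,1]-100);q=q[(r<225)&(r>30)]
f=cv2.fitLine(q,cv2.DIST_HUBER,0,.01,.01).ravel();print(len(q),'lid deg',np.degrees(np.arctan2(abs(f[1]),f[0]*np.sign(f[1]))),f[2:],q.max(0))
E
python3 l.py
```

```text
u 92.9892515976471 lat -15.707330698550008 z 225.16895755223823 F [0.  0.2 1.6]
1452 lid deg 52.065002 [ 62.300354 198.1162  ] [195.94704 265.82956]
```

The lid is following, now at about 50° above shut. I'll continue along the arc.

Request:
play_rows --commands '[[[-1, 0, 0.03, 0.027, 0, 0, 0], [-1, 0, 0.029, 0.028, 0, 0, 0], [-1, 0, 0.027, 0.03, 0, 0, 0], [-1, 0, 0.025, 0.032, 0, 0, 0], [-1, 0, 0.023, 0.033, 0, 0, 0], [-1, 0, 0.021, 0.035, 0, 0, 0], [-1, 0, 0.018, 0.036, 0, 0, 0], [-1, 0, 0.017, 0.037, 0, 0, 0]]]'

```text
time: 10.05
eef_pos: [555.8, 128.1, 160.5]
orientation: [3.137, -0.159, -0.0]
contact_force: [-0.4, 0.0, 1.2]
gripper_width: -0.0
gripper_force: 0.4
```

Request:
play_rows --commands '[[[-1, 0, 0.014, 0.038, 0, 0, 0], [-1, 0, 0.012, 0.038, 0, 0, 0], [-1, 0, 0.009, 0.039, 0, 0, 0], [-1, 0, 0.006, 0.04, 0, 0, 0], [-1, 0, 0, 0.02, 0, 0, 0], [-1, 0, 0, 0, 0, 0, 0]]]'

```text
time: 10.65
eef_pos: [554.5, 118.4, 116.6]
orientation: [-3.137, 0.159, 0.003]
contact_force: [1.0, -0.1, 0.1]
gripper_width: 0.2
gripper_force: 0.0
```

```bash
python3 l.py
```

```text
u 149.92528876210227 lat -16.226514628277243 z 116.63141772979854 F [ 1.  -0.1  0.1]
1206 lid deg 9.310005 [106.38548 129.23734] [196.4861  145.39116]
```

Request:
play_rows --commands '[[[-1, 0, 0, 0.015, 0, 0, 0], [-1, 0, 0, 0.015, 0, 0, 0], [-1, 0, 0, 0.01, 0, 0, 0], [-1, 0, 0, 0.01, 0, 0, 0], [-1, 0, 0, 0, 0, 0, 0]]]'

```text
time: 11.2
eef_pos: [554.7, 118.3, 104.7]
orientation: [-3.138, 0.159, 0.001]
contact_force: [0.1, 0.8, -0.0]
gripper_width: -0.1
gripper_force: 0.0
```

```bash
python3 l.py
```

```text
u 149.970795771764 lat -16.01499521331729 z 104.70569978307613 F [ 0.1  0.8 -0. ]
1160 lid deg 5.261104 [108.26891 121.68596] [198.97025 132.71655]
```

Request:
play_rows --commands '[[[-1, 0, 0, 0.012, 0, 0, 0], [-1, 0, 0, 0.012, 0, 0, 0], [-1, 0, 0, 0.012, 0, 0, 0], [-1, 0, 0, 0.01, 0, 0, 0], [-1, 0, 0, 0, 0, 0, 0]]]'

```text
time: 11.75
eef_pos: [554.7, 118.3, 93.1]
orientation: [-3.137, 0.159, 0.001]
contact_force: [-0.1, -0.6, 0.6]
gripper_width: -0.2
gripper_force: 0.0
```

```bash
python3 l.py
```

```text
u 150.01291098711002 lat -16.045233640697205 z 93.0581055250139 F [-0.1 -0.6  0.6]
1106 lid deg 1.1563356 [109.180305 113.7178  ] [200.19437 119.0672 ]
```

Request:
play_rows --commands '[[[-1, 0, 0, 0.01, 0, 0, 0], [-1, 0, 0, 0.01, 0, 0, 0], [-1, 0, 0, 0.01, 0, 0, 0], [-1, 0, 0, 0.0, 0, 0, 0]]]'

```text
time: 12.2
eef_pos: [555.2, 118.2, 89.2]
orientation: [3.137, -0.159, 0.005]
contact_force: [-9.7, -0.5, 27.4]
gripper_width: 0.2
gripper_force: 13.8
```

```bash
python3 l.py
```

```text
u 149.9923192138601 lat -15.523987042005999 z 89.24162473415787 F [-9.7 -0.5 27.4]
1091 lid deg 179.95944 [109.35529 111.44663] [199.6806  115.60698]
```

The lid is shut (fit at 0°, 27 N on the rim). I'll retreat and go to the sign.

Request:
play_rows --commands '[[[-1, 0, 0, -0.08, 0, 0, 0], [-1, 0, 0, -0.19, 0, 0, 0], [-1, 0, 0, -0.19, 0, 0, 0], [-1, 0, 0, -0.19, 0, 0, 0], [-1, 0, 0, -0.19, 0, 0, 0], [-1, 0, 0.19, 0, 0, 0, 0], [0, 0, 0.19, 0, 0, 0, 0], [0, 0, 0.19, 0, 0, 0, 0], [0, 0, 0.19, 0, 0, 0, 0], [0, 0, 0.19, 0, 0, 0, 0]]]'

```text
time: 13.25
eef_pos: [530.3, -119.7, 295.9]
orientation: [-3.137, 0.159, -0.0]
contact_force: [0.8, 0.5, 1.0]
gripper_width: 42.6
gripper_force: 0.0
```

Request:
play_rows --commands '[[[0, 0, 0.1, 0, 0, 0, 0], [0, 0, 0, 0, 0, 0, 0.09], [0, 0, 0, 0, 0, 0, 0.09], [0, 0, 0, 0, 0, 0, 0.09], [0, 0, 0, 0, 0, 0, 0.09], [0, 0, 0, 0, 0, 0, 0.09], [0, 0, 0, 0, 0, 0, 0.09], [0, 0, 0, 0, 0, 0, 0.09], [0, 0, 0, 0, 0, 0, 0.09], [0, 0, 0, 0, 0, 0, 0]]]'

```text
time: 14.25
eef_pos: [528.3, -142.8, 295.8]
orientation: [-2.563, 1.817, 0.001]
contact_force: [-0.7, 0.0, -0.2]
gripper_width: 42.8
gripper_force: 0.0
```

Run:
```python
from h import *
to([565,-224.5,250],-92)
d=vision.get_image('scene');w=pts(d);x,y,z=w[...,0],w[...,1],w[...,2]
p=w[(x>510)&(x<640)&(y>90)&(y<250)&(z>90)&(z<160)];print(np.percentile(p[:,2],[5,50,95]))
```

```text
pos [ 528.3 -142.8  295.8] shift [ 0.357 -0.031  0.183] turn [0.    0.    0.237] j6 2.324 t 14.25 F [-0.7  0.  -0.2]
[109.38817876 111.54791445 113.64177615]
```

Request:
play_rows --commands '[[[0, 0.12, -0.01, 0, 0, 0, 0], [0, 0.12, -0.01, 0, 0, 0, 0], [0, 0.117, -0.011, 0, 0, 0, 0], [0, 0, 0, 0, 0, 0, 0.08], [0, 0, 0, 0, 0, 0, 0.08], [0, 0, 0, 0, 0, 0, 0.077], [0, 0, 0, 0, 0, 0, 0], [0, 0, 0, 0, 0, 0, 0]]]'

```text
time: 15.1
eef_pos: [565.2, -224.5, 296.0]
orientation: [2.19, -2.253, -0.0]
contact_force: [0.1, 1.0, 0.5]
gripper_width: 42.8
gripper_force: 0.0
```

Run:
```python
from h import *
to([565,-224.5,146],-92)
```

```text
pos [ 565.2 -224.5  296. ] shift [0.    0.001 0.6  ] turn [0.    0.    0.004] j6 2.598 t 15.1 F [0.1 1.  0.5]
```

Request:
play_rows --commands '[[[0, 0, 0, 0.15, 0, 0, 0], [0, 0, 0, 0.15, 0, 0, 0], [0, 0, 0, 0.15, 0, 0, 0], [0, 0, 0, 0.15, 0, 0, 0], [0, 0, 0, 0, 0, 0, 0], [-0.5, 0, 0, 0, 0, 0, 0], [-1, 0, 0, 0, 0, 0, 0], [-1, 0, 0, 0, 0, 0, 0], [-1, 0, 0, 0, 0, 0, 0], [-1, 0, 0, 0, 0, 0, 0]]]' --newtons 25

```text
time: 16.1
eef_pos: [565.3, -225.1, 148.6]
orientation: [2.184, -2.258, 0.005]
contact_force: [-5.3, -0.2, 5.9]
gripper_width: 9.8
gripper_force: 26.9
```

The panel is gripped at 9.8 mm. Now the turn, counter-clockwise.

Request:
play_rows --commands '[[[-1, 0, 0, 0, 0, 0, -0.04], [-1, 0, 0, 0, 0, 0, -0.08], [-1, 0, 0, 0, 0, 0, -0.08], [-1, 0, 0, 0, 0, 0, -0.08], [-1, 0, 0, 0, 0, 0, -0.08], [-1, 0, 0, 0, 0, 0, -0.08], [-1, 0, 0, 0, 0, 0, -0.08], [-1, 0, 0, 0, 0, 0, -0.08], [-1, 0, 0, 0, 0, 0, -0.08], [-1, 0, 0, 0, 0, 0, -0.08]]]'

```text
time: 17.1
eef_pos: [566.3, -224.4, 148.6]
orientation: [3.077, -0.631, 0.007]
contact_force: [1.2, 3.4, 4.5]
gripper_width: 9.1
gripper_force: 26.8
```

Request:
play_rows --commands '[[[-1, 0, 0, 0, 0, 0, -0.08], [-1, 0, 0, 0, 0, 0, -0.08], [-1, 0, 0, 0, 0, 0, -0.08], [-1, 0, 0, 0, 0, 0, -0.08], [-1, 0, 0, 0, 0, 0, -0.08], [-1, 0, 0, 0, 0, 0, -0.08], [-1, 0, 0, 0, 0, 0, -0.08], [-1, 0, 0, 0, 0, 0, -0.08], [-1, 0, 0, 0, 0, 0, -0.08], [-1, 0, 0, 0, 0, 0, -0.08]]]'

```text
time: 18.1
eef_pos: [566.0, -223.1, 148.6]
orientation: [2.86, 1.299, 0.005]
contact_force: [-1.4, 8.4, 6.9]
gripper_width: 9.4
gripper_force: 27.1
```

Run:
```python
from h import *
to([565,-224.5,148],76)
```

```text
pos [ 566.  -223.1  148.6] shift [-0.007  0.001  0.002] turn [ 0.002 -0.002 -0.302] j6 0.147 t 18.1 F [-1.4  8.4  6.9]
```

Request:
play_rows --commands '[[[-1, 0, 0, 0, 0, 0, -0.08], [-1, 0, 0, 0, 0, 0, -0.08], [-1, 0, 0, 0, 0, 0, -0.08], [-1, 0, 0, 0, 0, 0, -0.06], [-1, 0, 0, 0, 0, 0, 0], [-1, 0, 0, 0, 0, 0, 0], [0, 0, 0, 0, 0, 0, 0], [0, 0, 0, 0, 0, 0, 0], [0, 0, 0, 0, 0, 0, 0], [0, 0, 0, 0, 0, 0, 0]]]'

```text
time: 19.1
eef_pos: [565.4, -224.8, 146.2]
orientation: [2.484, 1.922, 0.0]
contact_force: [-0.2, 0.5, -1.1]
gripper_width: 42.8
gripper_force: 0.0
```

Request:
play_rows --commands '[[[0, 0, 0, -0.15, 0, 0, 0], [0, 0, 0, -0.18, 0, 0, 0], [0, 0, 0, -0.18, 0, 0, 0], [0, 0, 0, -0.1, 0, 0, 0], [0, 0, 0.19, 0, 0, 0, 0], [0, 0, 0.19, 0, 0, 0, 0], [0, 0, 0.19, 0, 0, 0, 0], [0, 0, 0.19, 0, 0, 0, 0], [0, 0, 0, 0, 0, 0, 0]]]'

```text
time: 20.0
eef_pos: [724.5, -263.7, 277.4]
orientation: [-2.479, -1.92, 0.0]
contact_force: [0.1, -0.4, -3.1]
gripper_width: 42.7
gripper_force: 0.0
```

Run:
```python
from h import *
to([565,-224.5,300],76)
dd=[]
for n in('top','scene'):
    d=vision.get_image(n);w=pts(d);x,y,z=w[...,0],w[...,1],w[...,2];dd.append(d['img'])
    p=w[(x>480)&(x<640)&(y>-330)&(y<-90)&(z>165)&(z<200)]
    if len(p)>9:
        l=cv2.fitLine(p[:,:2].astype(np.float32),cv2.DIST_HUBER,0,.01,.01).ravel();print(n,len(p),'panel y dir deg',np.degrees(np.arctan2(l[1],l[0]))%180,'foot 75.9',p.mean(0).round())
    p=w[(x>510)&(x<640)&(y>90)&(y<250)&(z>90)&(z<160)];print('lid z',np.percentile(p[:,2],[5,50,95]))
    g=w[(x>480)&(x<640)&(y>-340)&(y<-90)&(z>6)&(z<18)];r=cv2.minAreaRect(g[:,:2].astype(np.float32))
a=cv2.resize(dd[1],(440,330));b=cv2.resize(dd[0][150:250,290:410],(360,300));c=np.zeros((330,800,3),np.uint8);c[:,:440]=a;c[:300,440:]=b
cv2.imwrite('pics/fin.png',c)
```

```text
pos [ 724.5 -263.7  277.4] shift [-0.008 -0.657 -0.087] turn [-0.003 -0.002 -0.006] j6 -0.249 t 20.0 F [ 0.1 -0.4 -3.1]
top 31 panel y dir deg 75.28032 foot 75.9 [ 550. -281.  186.]
lid z [104.67279452 110.22537161 115.88929285]
scene 311 panel y dir deg 75.95828 foot 75.9 [ 570. -215.  182.]
lid z [109.30018387 111.51629804 113.69766209]
```

View pics/fin.png

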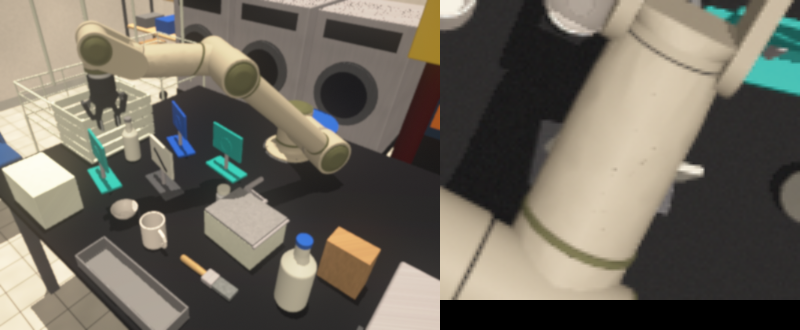

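The picture shows the lid flat at about (245,210). The sign at (162,160) has its diagonal bar to the camera and lines up with its foot. The arm is clear, so I'm handing in.

```bash
python3 -c "
from rig import bot
print(bot.hand_in())"
```

```text
the job is handed in; nothing more can be done
None
```

The job is handed in, with no verdict shown: the stay is unlocked, the lid is fully shut, and the sign is turned with its diagonal bar to the customers, lined up with its foot to within about 1°; the last picture shows everything else still in place.

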